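Alloy reading of a seal matrix on a sloped analyser window

ROBOT

A 6-joint arm with a two-finger parallel gripper is mounted at the origin on the work surface. World frame = base frame: x ahead of the robot, y to its left, z up, the work surface at z = 0. Lengths are in m, angles in rad, forces in N, time in s.
With the tool pointing down it reaches from about 0.35 to 0.875 m from the base axis. Payload 4.2 kg.
Tool frame: the origin (TCP) lies midway between the tips of the shut fingers; the grasp point (between the pads) lies 19 mm behind it; z points along the fingers, y is the line along which they close (so a half turn about z gives the same grasp; the last joint's range is limited). The gripper opens to 85 mm and grips with 20 to 120 N. Pads are 22 mm wide; open, the fingers measure 114 mm over their backs; the gripper's body (76 mm by 85 mm) begins 54 mm behind the grasp point. The pads swing forward as they close: fully open they stand 13 mm farther back than shut.
Start: joints at [1.437, 0.385, 0.008, 0, -1.194, -0.259], TCP at [0.239, 0.577, 0.231] pointing down, gripper open.
Joint ranges: [-3.14, 3.14], [-1.21, 2.06], [-1.07, 1.41], [-3.16, 2.05], [-2.99, -0.16], [-3.1, 3.1]. Speed limits (rad/s): [2.79, 2.79, 3.14, 3.14, 3.14, 3.14].

INTERFACE

Orientations are given as [roll, pitch, yaw] about the fixed x, y, z axes, in that order (R = Rz(yaw) Ry(pitch) Rx(roll)).
In Python, from cell import robot gives the robot as it stands.
- The arm moves only by the tool arm_command, never from a script. Its argument "steps" is a list of rows, each a list of 3 entries, a list of its own where there are three numbers: the opening, from 0 (shut) to 1 (fully open), then the shift along the tool's x, y, z normalised to -1 to 1, where 1 is 0.5 m, then the turn, a rotation vector about the tool's x, y, z normalised to -1 to 1, where 1 is 180 degrees. A call has 1 to 8 rows; each row is the pose to reach, as a shift and turn from the pose commanded when the call began, along the tool's axes at that moment, turning the shorter way round; what a row does not reach only later rows make up. A row lasts 1/8 s, in which the tool goes at most 62.5 mm and 10.7 degrees, less where a joint would pass 70% of its speed; a pose out of reach is approached as far as the arm can. A call with a number of a shift or a turn outside -1 to 1 is refused whole. A call with a gripper value outside its range is refused whole. The fingers move at their own pace and stop on an object; the grip force is fixed at half the most. Time passes only in rows, so rows that repeat a pose let the fingers close. It gives the time, the measured TCP pose, the force, the opening and the grip force at its end, in the units of the state.
- robot.state(): the state, without advancing time (a new reading comes with each control period).
- robot.snapshot(name): name is "scene" or "side" or "wrist"; returns a dict with "pixels" (384x512x3 uint8, red, green, blue), "z_map" (384x512 float32, m along the optical axis (not along the pixel's ray), 0 where there is no reading), "fx", "fy", "cx", "cy" (pixels), "position" and "rotation" of the camera in the world; the wrist camera has in their place "hand_eye" (4x4, takes a point from camera to tool coordinates, whose origin is the TCP and whose axes are the flange's). Camera axes: x right, y down, z forward; pixel columns grow to the right and rows downward; lengths in m; the calibration is good to about 2 mm. A picture is of the moment at which its call begins: read the wrist's pose just before it.
- robot.sign_off(): hands the job in; it is judged then, once.
The state is a dict: "time_s": time; "joint_positions": joint angles; "dq": joint speeds; "effort": joint torques, N m; "position": TCP position; "eef_rot": TCP orientation; "ft_force": force on the tool from outside, world axes, zero at the start; "torque": the same for the moment, N m; "finger_gap": finger opening in m; "finger_force": force on a finger pad.
Only numpy, scipy, OpenCV 4.12 (cv2) and the standard library are available. Lean on these libraries where they do the work, as an engineer would, in place of code of your own. Each camera call takes 0.05 s, during which the arm holds its last target. There are 200 camera calls.

TASK

Standardise the alloy analyser by pressing its reference lever fully down to its stop for about half a second and letting it spring back, then pick up the brass seal matrix with the ebony handle. Bring its engraved underside flush onto the analyser's sloped nose plate so that it covers the whole window, press it on lightly so that the sprung plate clearly gives, and finish while still gripping it and holding it there. Leave the head at the slope it is set to and everything else on the shelf where it stands.

Things in the scene. Friction and masses are not known exactly. Their poses are not given: they have to be found in the camera images.
- analyser: Bench alloy analyser, fixed: dark foot plate (x -155 to +95 mm, y +-80), grey casting on it 45 mm high, two grey yoke cheeks at y = +-62 (12 thick, up to 135 high, black clamp knobs outside) and a white tilting head between them. Origin on the shelf; -x is its front (roughly to the robot), with the reference lever; z up. The head tilts about a level axis along y at x = +15, z = 105 mm
- window (a point): Centre of the square dark window (26 x 26 mm) in the upper face of the aluminium nose plate (88 x 80 mm, flat, on the white head), 45 mm from the tilt axis, about 145 mm above the shelf; moves with the plate. z = outward normal, x = up the slope (to the back), y = level, left. The face looks up and to the front, sloped 14 to 34 degrees. Nothing within 90 mm stands above the face's plane
- nose (a joint): How far the sprung nose plate is pushed in along its normal, m: 0 = out (at rest), 0.006 = at its stop. About 2 N starts it, 1.5 N more per mm, about 11 N at the stop, rigid beyond. The matrix's own weight moves it about 1 mm at most
- head (a joint): Slope of the head and its nose plate to the horizontal, rad (0 = level, grows as the face turns to the front). Held by a stiff friction clamp, not to be changed
- head_rim (a point): Point on the white head's upper back edge, 62 mm from the tilt axis; it shows whether the head has been turned
- ref_lever (a joint): Reference lever: a steel paddle 75 mm long (to the front), 60 mm wide, with a black rubber pad, hinged along the analyser's y at x = -75, z = 45 mm; angle pressed, rad: 0 = up (at rest, rising 9 degrees to the front), 0.32 = down on its stop. About 4 N on the pad starts it, 10 N reaches the stop; it springs back by itself. While down it swings a standard coupon inside the head (unseen)
- lever_pad (a point): Middle of the rubber pad's top face on the reference lever, 50 mm in front of its hinge, about 62 mm above the shelf at rest; goes down about 16 mm to the stop. The place to press, straight down, with closed fingers. The head stands more than 65 mm behind it
- matrix: The seal matrix to be read: brass disc, diameter 60 mm, 8 mm thick, with a flat-sided black ebony handle on its middle, 30 mm wide along x, 18 mm thick along y, 10 to 62 mm above the engraved face, then a knob end 36 x 21 mm up to 69 mm. Origin: centre of the flat engraved underside, z up the handle. Stands on the leather pad; 0.18 to 0.28 kg. Grip it across the 18 mm, 40 mm above the face
- box_matrix: A second seal matrix of the same shape and size, with a pale yellow boxwood handle; stands beside the first on the pad, centres 94 mm apart, either one to the left. To be left alone
- pad: Green leather pad, fixed, 100 (x) x 200 (y) x 6 mm, on the shelf; origin at the centre of its underside. The matrices stand on it (their undersides 6 mm above the shelf)
- clip: Blued steel spring clip on a walnut foot 64 x 84 x 14 mm that holds a round brown wax seal (62 mm across, 14 mm thick) upright, 89 mm high in all; origin centre of its underside. Fragile, to be left alone
- vial: Green glass vial with a silver top, 34 mm in diameter, 75 mm high, standing; origin centre of its underside. To be left alone
- palette: Chipped white porcelain palette with six colour wells, 76 x 116 x 11 mm; origin centre of its underside. To be left alone
- burnisher: Horn burnisher, 150 mm long along its x, 14 mm wide, 11 mm high, lying on the shelf; origin on its underside, near its middle. To be left alone
Not all that is in view belongs to the job. What is shaped like the matrix but orange or turquoise is not meant.

How it is judged:
On the way, in this order (a step that is already met when the one before it is completed fails the run):
1. the reference lever is pressed down to its stop, with the ebony-handled matrix still on the pad (value of joint ref_lever above 0.29 rad and height (world z) of matrix below 0.012 m), for 0.3 s.
2. the lever has sprung back and the ebony-handled matrix is lifted clear in the gripper (value of joint ref_lever below 0.05 rad and height (world z) of matrix above 0.04 m and contact force between the fingers and matrix above 2 N), for 0.2 s.
At the end, for the whole second after the job is handed in: The ebony matrix is still gripped, held flush on the nose plate (within 2.6 degrees), centred on the window within 11 mm, pressed on with 3 to 20 N, plate in 1 mm or more; lever up, head rim within 5 mm of its start, the other matrix, clip, vial, palette and burnisher within 20 mm of theirs (angle between the z axis of matrix and the z axis of window, either way round below 0.045 rad and distance between matrix and window below 0.011 m and contact force between matrix and analyser between 3 and 20 N and value of joint nose above 0.001 m and contact force between the fingers and matrix above 3 N and linear speed of matrix below 0.01 m/s and value of joint ref_lever below 0.05 rad and distance of head_rim from where it was at the start of the episode below 0.005 m and distance of each of box_matrix, clip, vial, palette, burnisher from where it was at the start of the episode below 0.02 m); the arm keeps its last pose, push and grip.
It fails at once if the matrix is pressed or knocked against the analyser with more than 30 N (contact force between matrix and analyser above 30 N).
It fails at once if the head is turned from its set slope (distance of head_rim from where it was at the start of the episode above 0.008 m).
It fails at once if the other matrix is taken or knocked over (distance of box_matrix from where it was at the start of the episode above 0.03 m or angle between box_matrix's own z axis and vertical above 0.5 rad).
It fails at once if the wax seal in its clip, the vial, the palette or the burnisher is knocked over or pushed away (distance of any of clip, vial, palette, burnisher from where it was at the start of the episode above 0.03 m or angle between clip's own z axis and vertical above 0.4 rad or angle between vial's own z axis and vertical above 0.5 rad).
It also fails if it takes over 70 s, if anything falls off the work surface, if the arm or the gripper's body presses on something with over 40 N, if the wrist force passes 120 N, or if a joint passes its speed limit or range.

## Working session

There is one attempt and no reset: what is moved stays moved. The work goes in short steps, Python scripts to look and compute and a tool call to move; the robot and the scene stay as the last step left them, time stands still between calls to the robot, and variables do not carry over. Pictures are saved under pics/ and viewed, at most 10 in all, crops included, and the job is handed in when it is done.

Besides the shell and the picture viewer there is one more tool, called by a JSON object that holds its "method" and its "body", one argument or row to a line. arm_command: Moves the arm, as the interface text tells. Its arguments: {"type":"object","properties":{"steps":{"type":"array"}},"required":["steps"]}

```bash
ls; mkdir -p pics; cat > h.py <<'E'
import numpy as np, cv2
from cell import robot
def snap(n):
    s=robot.state(); d=robot.snapshot(n)
    if 'hand_eye' in d:
        T=np.eye(4); T[:3,:3]=rot(s['eef_rot']); T[:3,3]=s['position']; M=T@np.array(d['hand_eye'])
        d['R'],d['p']=M[:3,:3],M[:3,3]
    else: d['R'],d['p']=np.array(d['rotation']),np.array(d['position'])
    return d
def rot(r):
    from scipy.spatial.transform import Rotation as Ro
    r=np.array(r)
    return r if r.ndim==2 else (Ro.from_euler('xyz',r).as_matrix() if r.size==3 else Ro.from_quat(r).as_matrix())
def cloud(d):
    h,w=d['z_map'].shape; u,v=np.meshgrid(np.arange(w),np.arange(h)); z=d['z_map']
    P=np.stack([(u-d['cx'])/d['fx']*z,(v-d['cy'])/d['fy']*z,z],-1)@d['R'].T+d['p']
    P[z==0]=np.nan
    return P
E
python3 - <<'E'
from h import *
s=robot.state(); print(s)
ims=[]
for n in('scene','side'):
    d=snap(n); print(n,d['p'],d['R'].round(3).tolist(),d['fx'],d['cx'],d['cy'])
    np.savez(n+'.npz',px=d['pixels'],P=cloud(d)); 
    cv2.imwrite(f'pics/{n}0.png',cv2.resize(d['pixels'][...,::-1],(768,576)))
E
```

```text
pics
{'time_s': 0.0, 'joint_positions': array([ 1.43660802e+00,  3.85541353e-01,  6.59728523e-03, -5.23843263e-04,
       -1.19398874e+00, -2.58644168e-01]), 'dq': array([ 1.03924146e-03, -1.04330761e-06, -2.35298641e-04, -1.01606264e-03,
       -7.21935235e-05, -2.82344084e-04]), 'effort': array([ 1.33207617e-03, -3.92289877e+01,  1.88402778e+01,  4.18614328e+00,
       -4.64335259e-03, -3.19618678e-06]), 'position': array([0.238979  , 0.57685928, 0.2302159 ]), 'eef_rot': array([ 3.13940272e+00, -7.59671413e-05, -3.93025662e-01]), 'ft_force': array([-0.32845539, -0.36018962, -0.94340111]), 'torque': array([-0.01701045,  0.02326767, -0.0323114 ]), 'finger_force': 0.0, 'finger_gap': 0.08535765086617156}
scene [1.25285881 0.41739248 0.84988605] [-2.275, -0.018, 2.07] 410.46046633667135 261.44871796873286 186.2044770645923Traceback (most recent call last):
  File "<stdin>", line 6, in <module>
  File "h.py", line 16, in cloud
    P=np.stack([(u-d['cx'])/d['fx']*z,(v-d['cy'])/d['fy']*z,z],-1)@d['R'].T+d['p']
      ~~~~~~~~~~~~~~~~~~~~~~~~~~~~~~~~~~~~~~~~~~~~~~~~~~~~~~~~~~~~~~~~~~~~~^~~~~~~
ValueError: operands could not be broadcast together with shapes (384,512) (3,)
```

```bash
sed -i "s/np.array(d\['rotation'\])/rot(d['rotation'])/" h.py
python3 - <<'E'
from h import *
for n in('scene','side'):
    d=snap(n); print(n,d['p'],d['R'].round(3).tolist(),d['fx'],d['cx'],d['cy'])
    np.savez(n+'.npz',px=d['pixels'],P=cloud(d)); 
    cv2.imwrite(f'pics/{n}0.png',cv2.resize(d['pixels'][...,::-1],(768,576)))
E
```

```text
scene [1.25285881 0.41739248 0.84988605] [[-0.478, 0.562, -0.675], [0.878, 0.322, -0.354], [0.018, -0.762, -0.647]] 410.46046633667135 261.44871796873286 186.2044770645923
side [0.40905029 0.88428207 0.68499293] [[-0.994, -0.065, 0.09], [-0.111, 0.547, -0.83], [0.005, -0.835, -0.551]] 350.735983187446 264.06427273465266 191.3469069467455
```

View pics/scene0.png

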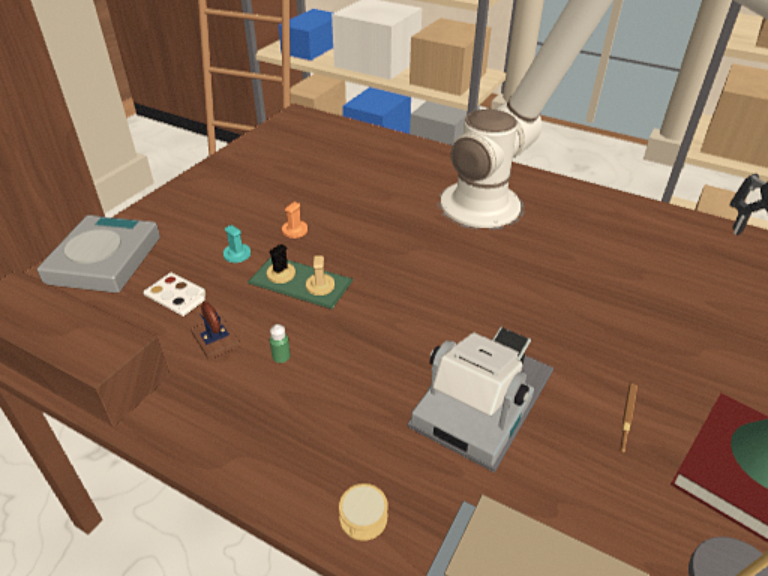

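View pics/side0.png

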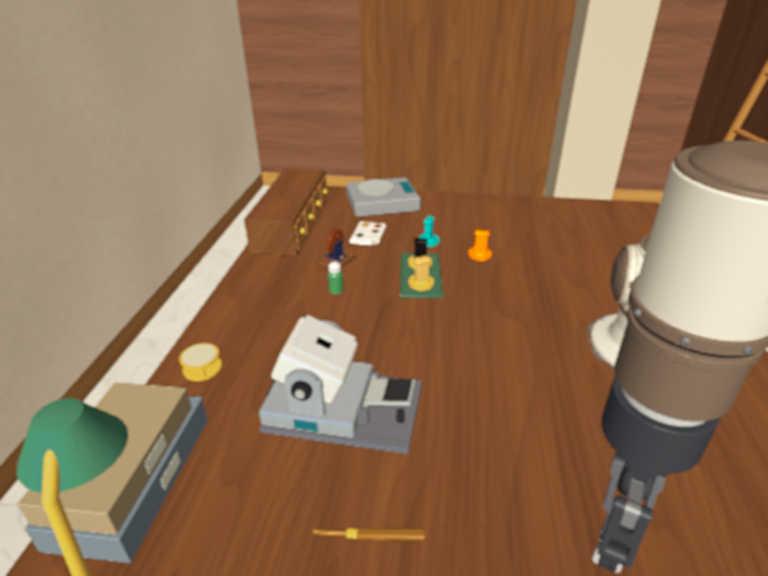

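Scene picture (768 px wide): analyser at (485,395), pad and window to its right and top, ebony matrix at (280,262), boxwood at (319,275). The look-alikes are turquoise (235,243) and orange (294,219). The clip is at (212,330), vial (280,343), palette (175,293) and burnisher (628,415). The side view shows the window at (325,343), the lever pad at (397,388), and the ebony handle at (420,247) behind the boxwood one.

```bash
python3 - <<'E'
from h import *
def med(P,m,t): 
    q=P[m]; q=q[np.isfinite(q[:,0])]; print(t,len(q),np.median(q,0).round(4) if len(q) else '', q.min(0).round(3) if len(q) else '',q.max(0).round(3) if len(q) else ''); return q
for n,win in(('scene',(500,350,435,480,320,470)),('side',(0,0,255,425,310,450))):
    f=np.load(n+'.npz'); px,P=f['px'],f['P']; hsv=cv2.cvtColor(px,cv2.COLOR_RGB2HSV).astype(int); H,S,V=hsv[...,0],hsv[...,1],hsv[...,2]
    z=P[...,2]; x=P[...,0]; y=P[...,1]
    print('==',n)
    box=lambda u0,u1,v0,v1:(lambda m:(m.__setitem__((slice(int(v0/1.5),int(v1/1.5)),slice(int(u0/1.5),int(u1/1.5))),True),m)[1])(np.zeros(z.shape,bool))
    A=box(400,560,310,475) if n=='scene' else box(255,425,310,450)
    med(P,A&(z>.03),'analyser')
    q=med(P,A&(z>.105)&(V>150)&(S<60),'white top')
    med(P,A&(V<60)&(z>.04)&(z<.085),'pad dark'); med(P,A&(V<70)&(z>.12),'window dark')
    B=box(230,370,230,310) if n=='scene' else box(395,447,232,300)
    med(P,B&(V<60)&(z>.02),'ebony'); med(P,B&(H>14)&(H<28)&(V>150)&(z>.03),'boxhandle')
    med(P,B&(H>14)&(H<28)&(S>80)&(V>110)&(z>.009)&(z<.02),'brass'); med(P,B&(H>50)&(H<90)&(S>60)&(z<.02),'green')
    for t,b in (('clip',(190,240,295,360)),('vial',(268,292,322,364)),('palette',(143,207,272,315)),('burn',(618,640,380,455))):
        if n=='scene': med(P,box(*b)&(z>.004),t)
E
python3 - <<'E'
import cv2,sys
sys.path.insert(0,'.')
a=cv2.imread('pics/scene0.png');b=cv2.imread('pics/side0.png')
import numpy as np
r=lambda i:cv2.resize(i,(400,300),interpolation=cv2.INTER_CUBIC)
cv2.imwrite('pics/crop1.png',np.vstack([np.hstack([r(a[220:325,230:370]),r(b[230:305,370:470])]),np.hstack([r(a[320:470,400:600]),r(b[310:460,250:450])])]))
E
```

```text
== scene
analyser 4591 [0.6478 0.2492 0.1064] [0.451 0.155 0.03 ] [0.699 0.323 0.164]
white top 2118 [0.6414 0.246  0.1354] [0.553 0.155 0.105] [0.677 0.322 0.164]
pad dark 183 [0.4722 0.2481 0.0612] [0.454 0.207 0.04 ] [0.698 0.271 0.067]
window dark 29 [0.619  0.3073 0.1213] [0.577 0.16  0.12 ] [0.632 0.317 0.146]
ebony 155 [ 0.4806 -0.2544  0.0569] [ 0.456 -0.27   0.024] [ 0.494 -0.248  0.076]
boxhandle 108 [ 0.4746 -0.1601  0.0683] [ 0.452 -0.181  0.031] [ 0.487 -0.151  0.076]
brass 277 [ 0.4781 -0.1897  0.0126] [ 0.436 -0.289  0.009] [ 0.507 -0.137  0.02 ]
green 831 [ 0.4808 -0.2208  0.0047] [ 0.387 -0.447 -0.003] [ 0.532 -0.109  0.02 ]
clip 706 [ 0.6957 -0.2469  0.0133] [ 0.604 -0.378  0.004] [ 0.735 -0.206  0.089]
vial 264 [ 0.6707 -0.1146  0.0439] [ 0.648 -0.136  0.004] [ 0.68  -0.104  0.077]
palette 669 [ 0.636  -0.4033  0.0092] [ 0.59  -0.471  0.004] [ 0.698 -0.252  0.089]
burn 226 [0.4842 0.4718 0.0084] [0.415 0.46  0.004] [0.567 0.491 0.014]
== side
analyser 4478 [0.5888 0.2772 0.0747] [0.448 0.167 0.03 ] [0.697 0.325 0.162]
white top 1775 [0.6055 0.2726 0.1348] [0.551 0.17  0.105] [0.672 0.324 0.162]
pad dark 176 [0.4758 0.248  0.0596] [0.458 0.223 0.056] [0.495 0.27  0.064]
window dark 30 [0.6053 0.2299 0.1302] [0.592 0.223 0.12 ] [0.625 0.32  0.135]
ebony 66 [ 0.4744 -0.2525  0.0542] [ 0.462 -0.262  0.034] [ 0.486 -0.247  0.073]
boxhandle 115 [ 0.4633 -0.1596  0.0572] [ 0.447 -0.179  0.031] [ 0.482 -0.148  0.075]
brass 122 [ 0.462  -0.1603  0.0118] [ 0.434 -0.278  0.009] [ 0.5   -0.133  0.02 ]
green 389 [ 0.4538 -0.2059  0.0036] [ 0.414 -0.439 -0.008] [ 0.522 -0.111  0.02 ]
```

View pics/crop1.png

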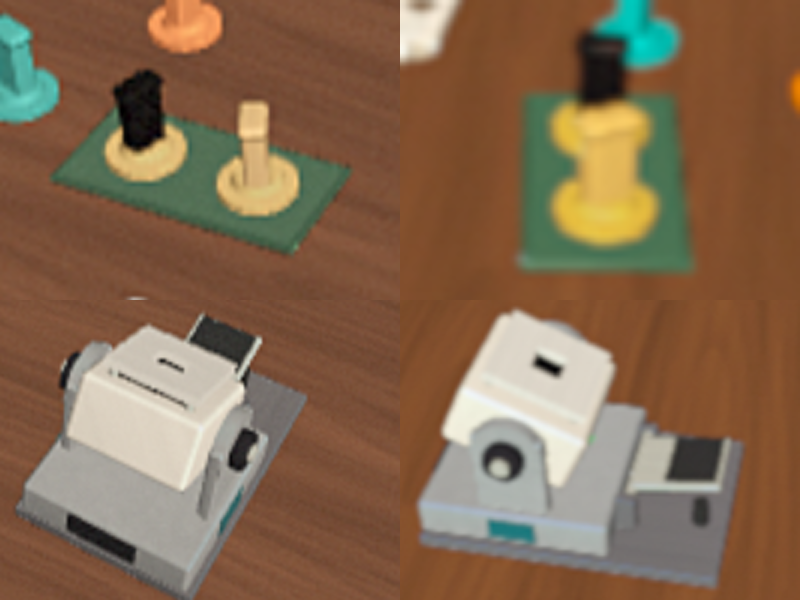

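Ebony is the matrix at (280,262), confirmed in the crop (top left), and it reads (0.476,-0.255). Lever pad top is about (0.475,0.248,0.062), and the 62 mm height matches. I'll move above the lever and look from the wrist.

```bash
cat >> h.py <<'E'
def go(p,R):
    from scipy.spatial.transform import Rotation as Ro
    s=robot.state(); A=rot(s['eef_rot']); p=np.array(p)
    print('shift',(A.T@(p-s['position'])/.5).round(4).tolist(),'turn',(Ro.from_matrix(A.T@np.array(R)).as_rotvec()/np.pi).round(4).tolist(),'dist',np.linalg.norm(p-s['position']).round(3))
E
python3 - <<'E'
from h import *
go([.50,.25,.33],rot([np.pi,0,0])); print(robot.snapshot('wrist')['hand_eye'])
E
```

```text
shift [0.7326, 0.4047, -0.1983] turn [0.0005, 0.0001, -0.1251] dist 0.43
[[-1.18755540e-03 -9.65177526e-01 -2.61593067e-01  6.54711563e-02]
 [ 9.99999294e-01 -1.15981211e-03 -2.60442599e-04  1.84383377e-04]
 [-5.20254618e-05 -2.61593191e-01  9.65178222e-01 -1.42963263e-01]
 [ 0.00000000e+00  0.00000000e+00  0.00000000e+00  1.00000000e+00]]
```

{"method": "arm_command", "body": {
  "steps": [
    [0,[0.1,0.05,-0.2],[0,0,0]],
    [0,[0.73,0.405,-0.2],[0,0,-0.125]],
    [0,[0.73,0.405,-0.2],[0,0,-0.125]],
    [0,[0.73,0.405,-0.2],[0,0,-0.125]],
    [0,[0.73,0.405,-0.2],[0,0,-0.125]],
    [0,[0.73,0.405,-0.2],[0,0,-0.125]],
    [0,[0.73,0.405,-0.2],[0,0,-0.125]],
    [0,[0.73,0.405,-0.2],[0,0,-0.125]]
  ]
}}

```text
time_s: 1.2
position: [0.5005, 0.2479, 0.3316]
eef_rot: [-3.141, -0.0, -0.004]
ft_force: [-0.4, 0.6, -0.2]
finger_gap: 0.0002
finger_force: 0.0
```

{"method": "arm_command", "body": {
  "steps": [
    [0,[0,0,0],[0,0,0]],
    [0,[0,0,0],[0,0,0]],
    [0,[0,0,0],[0,0,0]]
  ]
}}

```text
time_s: 1.58
position: [0.4981, 0.2518, 0.3311]
eef_rot: [3.141, 0.0, 0.002]
ft_force: [-0.4, 0.0, -0.6]
finger_gap: 0.0001
finger_force: 0.0
```

```bash
python3 - <<'E'
from h import *
s=robot.state(); print(s['position'],s['eef_rot'],s['dq'].round(3),s['ft_force'])
d=snap('wrist'); P=cloud(d); px=d['pixels']; np.savez('w1.npz',px=px,P=P,R=d['R'],p=d['p'],k=[d['fx'],d['fy'],d['cx'],d['cy']])
cv2.imwrite('pics/w1.png',px[...,::-1])
E
```

```text
[0.49810083 0.25179504 0.33107643] [3.14147305e+00 4.13946586e-04 2.13172525e-03] [-0.001  0.001  0.002 -0.     0.002  0.003] [-0.44044635  0.0499602  -0.62690324]
```

View pics/w1.png

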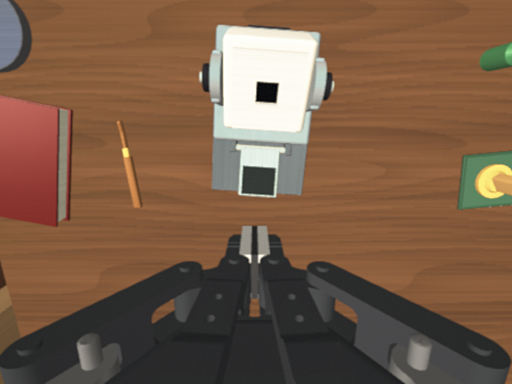

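Wrist view: window is the dark square at (267,92), lever pad at (258,180), with the head behind it and the burnisher at (130,165).

```bash
python3 - <<'E'
from h import *
f=np.load('w1.npz'); px,P,R,p,k=(f[i] for i in('px','P','R','p','k'))
V=px.max(-1)
def cen(u0,u1,v0,v1,th):
    m=np.zeros(V.shape,np.uint8); m[v0:v1,u0:u1]=(V[v0:v1,u0:u1]<th)
    n,l,st,c=cv2.connectedComponentsWithStats(m); i=1+st[1:,4].argmax(); cnt=cv2.findContours((l==i).astype(np.uint8),0,2)[0][0]
    r=cv2.minAreaRect(cnt); print(c[i],st[i],r); return np.array(r[0]),l==i
wc,wm=cen(245,290,75,112,80); pc,pm=cen(235,285,160,200,80)
# plate plane: local window around window, excluding edges
v,u=np.mgrid[:384,:512]; m=(abs(u-wc[0])<30)&(abs(v-wc[1])<28)&(V>150)
q=P[m]; q=q[np.isfinite(q[:,0])]
for _ in range(6):
    c=q.mean(0); n=np.linalg.svd(q-c,full_matrices=False)[2][2]; n*=np.sign(n[2]); r=(q-c)@n; q=q[abs(r)<max(.0015,2*r.std())]
print('plate',len(q),r.std(),'n',n.round(4),'slope',np.degrees(np.arccos(n[2])),'az',np.degrees(np.arctan2(n[1],-n[0])))
def ray(uv): d=R@np.array([(uv[0]-k[2])/k[0],(uv[1]-k[3])/k[1],1]); return d
d=ray(wc); W=p+d*((c-p)@n)/(d@n); print('window',W.round(4))
q2=P[pm]; q2=q2[np.isfinite(q2[:,0])]; c2=np.median(q2,0); d=ray(pc); print('pad',c2,(p+d*(c2[2]-p[2])/d[2]).round(4))
print('window med',np.nanmedian(P[wm],0))
for n2,x0 in(('scene',0),('side',0)):
    g=np.load(n2+'.npz'); Q=g['P'].reshape(-1,3); s=np.linalg.norm(Q-W,axis=1)<.038; Q=Q[s]
    for _ in range(8):
        cc=np.median(Q,0) if _==0 else Q.mean(0); nn=np.linalg.svd(Q-Q.mean(0),full_matrices=False)[2][2]; nn*=np.sign(nn[2]); rr=(Q-Q.mean(0))@nn; Q=Q[abs(rr)<max(.002,2*rr.std())]
    print(n2,len(Q),nn.round(4),'slope',np.degrees(np.arccos(nn[2])),'off',(Q.mean(0)-W)@nn, rr.std())
go([*c2[:2],.075],rot([np.pi,0,0]))
E
```

```text
[266.41239892  91.73045822] [256  82  22  20 371] ((266.4705505371094, 91.8823471069336), (20.094482421875, 18.713947296142578), 4.39870548248291)
[257.98867925 180.1836478 ] [242 167  33  28 795] ((257.9873046875, 180.1776580810547), (30.778724670410156, 25.862680435180664), 4.085616588592529)
plate 2729 0.0006414547849951595 n [-0.3973  0.0276  0.9173] slope 23.470137503524676 az 3.96879513802181
window [0.5961 0.238  0.1472]
pad [0.47542442 0.24586849 0.06216602] [0.4752 0.2459 0.0622]
window med [0.59757141 0.23759946 0.13217281]
scene 295 [-0.3989  0.0265  0.9166] slope 23.563950696478145 off -0.0015996649006555243 0.000713782334946555
side 427 [-0.3947  0.0274  0.9184] slope 23.307177177805606 off -0.002037608818318383 0.0009223111337773247
shift [-0.0454, 0.0115, 0.5124] turn [0.0, 0.0001, 0.0006] dist 0.257
```

{"method": "arm_command", "body": {
  "steps": [
    [0,[-0.045,0.012,0.1],[0,0,0]],
    [0,[-0.045,0.012,0.2],[0,0,0]],
    [0,[-0.045,0.012,0.3],[0,0,0]],
    [0,[-0.045,0.012,0.4],[0,0,0]],
    [0,[-0.045,0.012,0.48],[0,0,0]],
    [0,[-0.045,0.012,0.512],[0,0,0]],
    [0,[-0.045,0.012,0.512],[0,0,0]],
    [0,[-0.045,0.012,0.512],[0,0,0]]
  ]
}}

```text
time_s: 2.62
position: [0.4768, 0.2455, 0.0762]
eef_rot: [-3.141, -0.002, 0.001]
ft_force: [-0.4, -0.9, 0.5]
finger_gap: 0.0001
finger_force: 0.0
```

{"method": "arm_command", "body": {
  "steps": [
    [0,[0,0,0.015],[0,0,0]],
    [0,[0,0,0.03],[0,0,0]],
    [0,[0,0,0.04],[0,0,0]],
    [0,[0,0,0.05],[0,0,0]],
    [0,[0,0,0.056],[0,0,0]],
    [0,[0,0,0.056],[0,0,0]]
  ]
}}

```text
time_s: 3.38
position: [0.4753, 0.2447, 0.0481]
eef_rot: [3.141, 0.002, 0.0]
ft_force: [-8.4, 1.7, 12.2]
finger_gap: -0.0001
finger_force: 6.2
```

{"method": "arm_command", "body": {
  "steps": [
    [0,[0,0,0.004],[0,0,0]],
    [0,[0,0,0.006],[0,0,0]],
    [0,[0,0,0.006],[0,0,0]]
  ]
}}

```text
time_s: 3.75
position: [0.4753, 0.2447, 0.0469]
eef_rot: [3.141, 0.001, 0.001]
ft_force: [-11.9, 1.2, 21.7]
finger_gap: -0.0004
finger_force: 11.7
```

{"method": "arm_command", "body": {
  "steps": [
    [0,[0,0,0.001],[0,0,0]],
    [0,[0,0,0.001],[0,0,0]],
    [0,[0,0,0.001],[0,0,0]]
  ]
}}

```text
time_s: 4.12
position: [0.4753, 0.2447, 0.0468]
eef_rot: [3.141, 0.001, 0.001]
ft_force: [-13.3, 1.2, 24.5]
finger_gap: 0.0003
finger_force: 13.0
```

```bash
python3 - <<'E'
from h import *
for n in ('wrist','side'):
    d=snap(n); P=cloud(d); V=d['pixels'].max(-1)
    m=(abs(P[...,0]-.475)<.04)&(abs(P[...,1]-.246)<.033)&(P[...,2]<.075)&(P[...,2]>.025)
    q=P[m]; 
    A=np.c_[q[:,0]-.475,np.ones(len(q))]
    c=np.linalg.lstsq(A,q[:,2],rcond=None)[0]
    for _ in range(4):
        r=q[:,2]-A@c; g=abs(r)<.003; c=np.linalg.lstsq(A[g],q[g,2],rcond=None)[0]
    print(n,len(q),g.sum(),'slope deg (rest -9, stop +9)',np.degrees(np.arctan(c[0])),'z at pad',c[1])
E
```

```text
wrist 8594 7288 slope deg (rest -9, stop +9) 4.6379890701007955 z at pad 0.046391018075233936
side 471 348 slope deg (rest -9, stop +9) 5.827219889928104 z at pad 0.043409840854466156
```

{"method": "arm_command", "body": {
  "steps": [
    [0,[0,0,-0.06],[0,0,0]],
    [0,[0,0,-0.18],[0,0,0]],
    [0,[0,0,-0.3],[0,0,0]],
    [0,[0,0.1,-0.42],[0,0,0]],
    [0.6,[0,0.22,-0.45],[0,0,0]],
    [0.6,[0,0.34,-0.45],[0,0,0]],
    [0.6,[0,0.46,-0.45],[0,0,0]],
    [0.6,[0,0.58,-0.45],[0,0,0]]
  ]
}}

```text
time_s: 5.22
position: [0.476, -0.043, 0.2689]
eef_rot: [-3.141, -0.001, 0.0]
ft_force: [1.7, 0.4, 0.7]
finger_gap: 0.0511
finger_force: 0.0
```

{"method": "arm_command", "body": {
  "steps": [
    [0.6,[-0.02,0.12,0],[0,0,0]],
    [0.6,[-0.04,0.24,0],[0,0,0]],
    [0.6,[-0.06,0.36,0],[0,0,0]],
    [0.6,[-0.06,0.42,0.08],[0,0,0]],
    [0.6,[-0.06,0.42,0.08],[0,0,0]],
    [0.6,[-0.06,0.42,0.08],[0,0,0]],
    [0.6,[-0.06,0.42,0.08],[0,0,0]]
  ]
}}

```text
time_s: 6.1
position: [0.4472, -0.2505, 0.2301]
eef_rot: [3.141, -0.002, 0.002]
ft_force: [1.0, -0.3, -0.7]
finger_gap: 0.0514
finger_force: 0.0
```

```bash
python3 - <<'E'
from h import *
s=robot.state(); print(s['time_s'],s['position'],s['eef_rot'],s['ft_force'],s['finger_gap'])
d=snap('wrist'); P=cloud(d); px=d['pixels']; np.savez('w2.npz',px=px,P=P,R=d['R'],p=d['p'],k=[d['fx'],d['fy'],d['cx'],d['cy']])
cv2.imwrite('pics/w2.png',px[...,::-1])
d=snap('side'); Q=cloud(d); m=(abs(Q[...,0]-.475)<.02)&(abs(Q[...,1]-.246)<.02)&(Q[...,2]>.02); print('pad now z',np.median(Q[m],0))
V=px.max(-1); z=P[...,2]
m=((V<60)&(z>.035)&(z<.09)&(abs(P[...,1]+.255)<.04)&(abs(P[...,0]-.475)<.04)).astype(np.uint8)
n,l,st,c=cv2.connectedComponentsWithStats(m); i=1+st[1:,4].argmax(); print(st[i],c[i])
q=P[l==i]; print(q.min(0),q.max(0))
t=q[q[:,2]>.068]; print('top n',len(t),t.mean(0)); r=cv2.minAreaRect((t[:,:2]*1000).astype(np.float32)); print(r)
hsv=cv2.cvtColor(px,cv2.COLOR_RGB2HSV).astype(int)
b=(z>.010)&(z<.02)&(abs(P[...,1]+.255)<.045)&(abs(P[...,0]-.475)<.045)
t=P[b]; print('disc',len(t),t.min(0),t.max(0),cv2.minEnclosingCircle((t[:,:2]*1000).astype(np.float32)))
E
```

```text
6.1 [ 0.44721946 -0.2505298   0.23008133] [ 3.14077075e+00 -2.47041423e-03  1.52234597e-03] [ 1.04299796 -0.3357793  -0.70712443] 0.05139956260911156
pad now z [0.47447713 0.24694559 0.05951459]
[256 143  20  32 459] [265.11982571 158.09368192]
[ 0.45605116 -0.27348555  0.07235445] [ 0.49045085 -0.25258256  0.07745879]
top n 459 [ 0.47403132 -0.26263055  0.07511676]
((473.4215087890625, -262.7225036621094), (17.601335525512695, 33.20832824707031), 78.88229370117188)
disc 934 [ 0.44473953 -0.29270586  0.01177788] [ 0.50271106 -0.23440281  0.01998736] ((473.4184265136719, -263.1799621582031), 29.723413467407227)
```

View pics/w2.png

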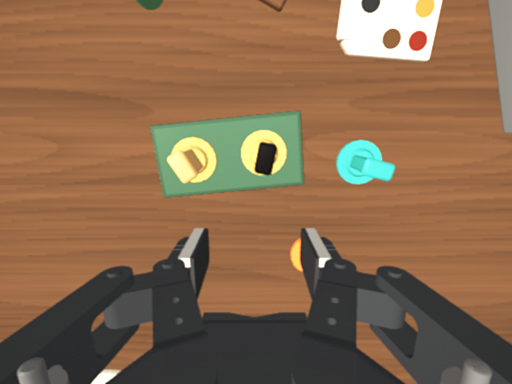

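Wrist view: ebony handle at (265,158) on its disc at (264,152), boxwood at (190,160), turquoise at (362,162), and the lever is back up. The disc centre is (0.4735,-0.263), its diameter reads 59.5 mm, and the handle yaw is -11°.

```bash
python3 - <<'E'
from h import *
R=rot([np.pi,0,-.194]); go([.4735,-.263,.12],R); go([.4735,-.263,.027],R)
E
```

```text
shift [0.0523, 0.0251, 0.22] turn [0.0001, -0.0007, 0.0623] dist 0.114
shift [0.0518, 0.025, 0.406] turn [0.0001, -0.0007, 0.0623] dist 0.205
```

{"method": "arm_command", "body": {
  "steps": [
    [0.6,[0.052,0.025,0.08],[0,0,0.062]],
    [0.6,[0.052,0.025,0.16],[0,0,0.062]],
    [0.6,[0.052,0.025,0.22],[0,0,0.062]],
    [0.6,[0.052,0.025,0.22],[0,0,0.062]],
    [0.6,[0.052,0.025,0.28],[0,0,0.062]],
    [0.6,[0.052,0.025,0.34],[0,0,0.062]],
    [0.6,[0.052,0.025,0.39],[0,0,0.062]],
    [0.6,[0.052,0.025,0.406],[0,0,0.062]]
  ]
}}

```text
time_s: 7.2
position: [0.4731, -0.2635, 0.0264]
eef_rot: [3.141, -0.001, -0.194]
ft_force: [-0.1, 0.3, 0.9]
finger_gap: 0.0513
finger_force: 0.0
```

{"method": "arm_command", "body": {
  "steps": [
    [0.6,[0,0,0],[0,0,0]],
    [0.1,[0,0,0],[0,0,0]],
    [0,[0,0,0],[0,0,0]],
    [0,[0,0,0],[0,0,0]],
    [0,[0,0,0],[0,0,0]],
    [0,[0,0,0],[0,0,0]],
    [0,[0,0,0],[0,0,0]]
  ]
}}

```text
time_s: 8.07
position: [0.4733, -0.2639, 0.0271]
eef_rot: [3.141, -0.003, -0.194]
ft_force: [-0.0, 1.0, 7.1]
finger_gap: 0.0175
finger_force: 59.5
```

{"method": "arm_command", "body": {
  "steps": [
    [0,[0,0,-0.03],[0,0,0]],
    [0,[0,0,-0.1],[0,0,0]],
    [0,[0,0,-0.2],[0,0,0]],
    [0,[0,0,-0.3],[0,0,0]],
    [0,[0,0,-0.4],[0,0,0]],
    [0,[0,0,-0.45],[0,0,0]],
    [0,[0,0,-0.45],[0,0,0]],
    [0,[0,0,-0.45],[0,0,0]]
  ]
}}

```text
time_s: 9.07
position: [0.4711, -0.2631, 0.2491]
eef_rot: [-3.141, 0.003, -0.195]
ft_force: [0.3, -0.3, -2.2]
finger_gap: 0.0173
finger_force: 58.8
```

```bash
python3 - <<'E'
from h import *
s=robot.state(); print(s['time_s'],s['position'],s['eef_rot'],s['ft_force'],s['finger_gap'],s['finger_force'])
n=np.array([-.3970,.0272,.9174]); n/=np.linalg.norm(n); W=np.array([.5961,.238,.1465])
z=-n; y=np.cross(z,[0,0,1.]); y/=np.linalg.norm(y); y*=-np.sign(y[1]); x=np.cross(y,z); R=np.c_[x,y,z]; print(R.round(3))
# matrix underside is 21 mm beyond TCP along tool z (TCP .0271, face .006)
for h in (.06,.0):
    go(W+n*(.021+h),R)
# disc in side / scene view: plane of the disc vs tool
for nm in('wrist',):
    d=snap(nm); P=cloud(d); A=rot(s['eef_rot']); q=(P-s['position'])@A
    hsv=cv2.cvtColor(d['pixels'],cv2.COLOR_RGB2HSV).astype(int)
    m=(np.hypot(q[...,0],q[...,1])<.045)&(q[...,2]>.005)&(q[...,2]<.03)&(hsv[...,2]>90); t=q[m]
    print(len(t),t.min(0),t.max(0),np.median(t,0)) 
    if len(t)>50:
        B=np.c_[t[:,:2],np.ones(len(t))]; g=np.ones(len(t),bool)
        for _ in range(5): c=np.linalg.lstsq(B[g],t[g,2],rcond=None)[0]; g=abs(t[:,2]-B@c)<.0015
        print('disc plane tilt deg x,y',np.degrees(c[:2]),c[2],g.sum(), cv2.minEnclosingCircle((t[g][:,:2]*1000).astype(np.float32)))
E
```

```text
9.075 [ 0.47114008 -0.26305353  0.24914626] [-3.14051819  0.00325436 -0.19536021] [ 0.30439782 -0.34392843 -2.2262693 ] 0.01731592291619735 58.81373405456543
[[ 0.915 -0.068  0.397]
 [-0.063 -0.998 -0.027]
 [ 0.398  0.    -0.917]]
shift [-0.0131, -1.0233, 0.0578] turn [0.0079, 0.1311, -0.0399] dist 0.513
shift [0.0346, -1.0293, 0.1678] turn [0.0079, 0.1311, -0.0399] dist 0.522
3187 [-0.0085045  -0.02955353  0.00505257] [0.0300742  0.02987579 0.0207974 ] [0.01554181 0.00051012 0.01264217]
disc plane tilt deg x,y [ 0.29800076 -0.02961925] 0.012728679314133084 2349 ((0.2981274127960205, 0.15522289276123047), 29.7526798248291)
```

{"method": "arm_command", "body": {
  "steps": [
    [0,[-0.005,-0.12,0],[0,0.016,-0.005]],
    [0,[-0.01,-0.24,0],[0.002,0.033,-0.01]],
    [0,[-0.015,-0.36,0],[0.003,0.05,-0.015]],
    [0,[-0.02,-0.48,0],[0.004,0.066,-0.02]],
    [0,[-0.025,-0.6,0],[0.005,0.08,-0.025]],
    [0,[-0.03,-0.72,0],[0.006,0.1,-0.03]],
    [0,[-0.03,-0.84,0],[0.007,0.115,-0.035]],
    [0,[-0.03,-0.92,0],[0.008,0.131,-0.04]]
  ]
}}

```text
time_s: 10.12
position: [0.5461, 0.193, 0.2489]
eef_rot: [3.138, -0.411, -0.063]
ft_force: [0.1, -0.2, -1.0]
finger_gap: 0.0175
finger_force: 59.4
```

{"method": "arm_command", "body": {
  "steps": [
    [0,[0,-0.05,0],[0,0,0]],
    [0,[0,-0.1,0],[0,0,0]],
    [0,[0,-0.1,0],[0,0,0]],
    [0,[0,-0.1,0],[0,0,0]],
    [0,[0,-0.1,0],[0,0,0]]
  ]
}}

```text
time_s: 10.75
position: [0.55, 0.2396, 0.2506]
eef_rot: [3.14, -0.412, -0.068]
ft_force: [0.1, 0.1, -1.7]
finger_gap: 0.0176
finger_force: 59.5
```

```bash
cat > fin.py <<'E'
from h import *
s=robot.state(); print(s['time_s'],s['position'],s['eef_rot'],s['ft_force'],s['finger_gap'],s['finger_force'])
n=np.array([-.3970,.0272,.9174]); n/=np.linalg.norm(n); W=np.array([.5961,.238,.1465])
z=-n; y=np.cross(z,[0,0,1.]); y/=np.linalg.norm(y); y*=-np.sign(y[1]); x=np.cross(y,z); R=np.c_[x,y,z]
for h in (.05,.01,.0): go(W+n*(.021+h),R)
print('now: face above window in plate frame',(R.T@(np.array(s['position'])+.021*rot(s['eef_rot'])[:,2]-W)).round(4))
E
python3 fin.py
```

```text
10.75 [0.5499932  0.239611   0.25058977] [ 3.14010236 -0.41158731 -0.06823474] [ 0.10741169  0.05841565 -1.73022966] 0.017568043909381215 59.46805000305176
shift [0.0016, -0.0032, 0.0857] turn [0.0005, -0.0007, 0.0] dist 0.043
shift [0.0014, -0.0033, 0.1657] turn [0.0005, -0.0007, 0.0] dist 0.083
shift [0.0013, -0.0034, 0.1857] turn [0.0005, -0.0007, 0.0] dist 0.093
now: face above window in plate frame [-0.0008  0.0016 -0.0928]
```

{"method": "arm_command", "body": {
  "steps": [
    [0,[0.001,-0.003,0.05],[0,0,0]],
    [0,[0.001,-0.003,0.1],[0,0,0]],
    [0,[0.001,-0.003,0.14],[0,0,0]],
    [0,[0.001,-0.003,0.16],[0,0,0]],
    [0,[0.001,-0.003,0.166],[0,0,0]],
    [0,[0.001,-0.003,0.166],[0,0,0]],
    [0,[0.001,-0.003,0.166],[0,0,0]]
  ]
}}

```text
time_s: 11.62
position: [0.584, 0.24, 0.1759]
eef_rot: [-3.141, -0.413, -0.067]
ft_force: [-0.1, -0.2, -1.7]
finger_gap: 0.0171
finger_force: 59.5
```

```bash
python3 fin.py; python3 - <<'E'
from h import *
d=snap('side'); P=cloud(d); px=d['pixels']
uv=d['R'].T@(np.array([.59,.24,.17])-d['p']); u=int(uv[0]/uv[2]*d['fx']+d['cx']); v=int(uv[1]/uv[2]*d['fy']+d['cy'])
cv2.imwrite('pics/s2.png',cv2.resize(px[max(0,v-60):v+60,max(0,u-80):u+80,::-1],(640,480),interpolation=cv2.INTER_CUBIC)); print(u,v)
E
```

```text
11.625 [0.58399356 0.23999181 0.17590001] [-3.14147626 -0.41328903 -0.06740924] [-0.13638843 -0.17656301 -1.65828985] 0.01708538938444337 59.5448237657547
shift [-0.0007, 0.0023, -0.0783] turn [-0.0002, -0.0013, 0.0003] dist 0.039
shift [-0.001, 0.0023, 0.0017] turn [-0.0002, -0.0013, 0.0003] dist 0.002
shift [-0.0011, 0.0023, 0.0217] turn [-0.0002, -0.0013, 0.0003] dist 0.011
now: face above window in plate frame [ 0.0006 -0.0012 -0.0108]
217 219
```

View pics/s2.png

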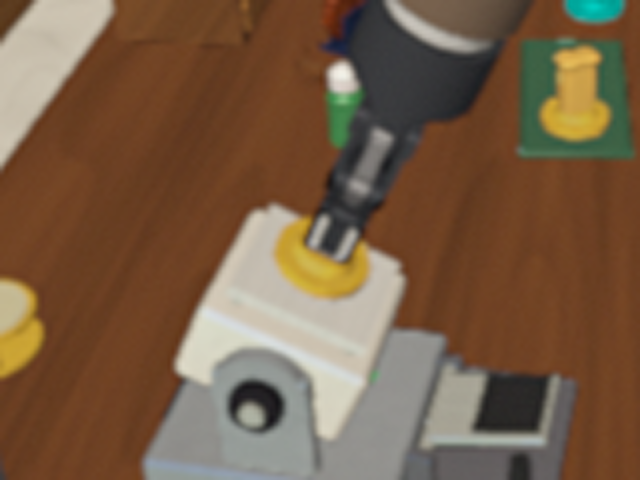

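The disc (323,258) sits centred just over the nose plate, and the lever is up. Now a slow approach.

{"method": "arm_command", "body": {
  "steps": [
    [0,[0,0.001,0.005],[0,0,0]],
    [0,[0,0.001,0.01],[0,0,0]],
    [0,[0,0.001,0.014],[0,0,0]],
    [0,[0,0.001,0.018],[0,0,0]],
    [0,[0,0.001,0.022],[0,0,0]],
    [0,[0,0.001,0.022],[0,0,0]]
  ]
}}

```text
time_s: 12.42
position: [0.5881, 0.2388, 0.165]
eef_rot: [3.14, -0.412, -0.067]
ft_force: [-3.8, 0.4, 0.4]
finger_gap: 0.0173
finger_force: 60.0
```

{"method": "arm_command", "body": {
  "steps": [
    [0,[0,0,0.002],[0,0,0]],
    [0,[0,0,0.004],[0,0,0]],
    [0,[0,0,0.004],[0,0,0]]
  ]
}}

```text
time_s: 12.8
position: [0.5889, 0.2387, 0.1632]
eef_rot: [3.14, -0.412, -0.067]
ft_force: [-5.2, -0.6, 2.9]
finger_gap: 0.0173
finger_force: 60.4
```

{"method": "arm_command", "body": {
  "steps": [
    [0,[0,0,0.001],[0,0,0]],
    [0,[0,0,0.001],[0,0,0]],
    [0,[0,0,0.001],[0,0,0]],
    [0,[0,0,0.001],[0,0,0]],
    [0,[0,0,0.001],[0,0,0]]
  ]
}}

```text
time_s: 13.42
position: [0.5891, 0.2387, 0.1629]
eef_rot: [3.14, -0.412, -0.067]
ft_force: [-6.2, -0.2, 3.3]
finger_gap: 0.0173
finger_force: 60.5
```

```bash
python3 fin.py; python3 - <<'E'
from h import *
s=robot.state(); A=rot(s['eef_rot']); print('force tool',(A.T@(s['ft_force']-np.array([-.1,-.1,-1.7]))).round(2),s['torque'])
n0=np.array([-.3970,.0272,.9174]); W=np.array([.5961,.238,.1465])
def plane(q,th=.0015):
    for _ in range(8):
        c=np.median(q,0) if len(q)>0 else 0; B=q-q.mean(0); n=np.linalg.svd(B,full_matrices=False)[2][2]; n*=np.sign(n[2]); r=B@n; q=q[abs(r)<max(th,2*r.std())]
    return n,q
d=snap('wrist'); P=cloud(d); hsv=cv2.cvtColor(d['pixels'],cv2.COLOR_RGB2HSV).astype(int)
h=(P-W)@n0; rad=np.linalg.norm(P-W-h[...,None]*n0,axis=-1)
brass=(rad<.036)&(h>-.003)&(h<.013)&(hsv[...,1]>90); plate=(rad<.045)&(abs(h)<.009)&(hsv[...,1]<50)
nb,qb=plane(P[brass]); npl,qp=plane(P[plate])
print(len(qb),len(qp),'angle to plate',np.degrees(np.arccos(nb@npl)),nb,npl,'vs before',np.degrees(np.arccos(npl@n0/np.linalg.norm(n0))))
print('plate offset',((qp.mean(0)-W)@n0),'disc top above plate',((qb.mean(0)-qp.mean(0))@npl))
U=np.cross([0,1,0],n0);U/=np.linalg.norm(U);Y=np.cross(n0,U); t=qb-W
print('disc centre in plate',cv2.minEnclosingCircle((np.c_[t@U,t@Y]*1000).astype(np.float32)))
d=snap('scene'); Q=cloud(d); g=np.load('scene.npz')['P']; 
for nm,c,r in(('head',(.65,.24,.13),.03),('lever',(.475,.246,.06),.025),('clip',(.7,-.25,.05),.05),('vial',(.67,-.115,.05),.03),('box',(.465,-.165,.05),.05)):
    f=lambda P:P[(np.linalg.norm(P-np.array(c),axis=-1)<r)&(P[...,2]>.012)]
    a,b=f(g),f(Q); print(nm,len(a),len(b),((b.mean(0)-a.mean(0))*1000).round(1))
E
```

```text
13.425 [0.58907652 0.23870424 0.16287412] [ 3.14047669 -0.41235236 -0.06717946] [-6.17120808 -0.24677451  3.27549558] 0.017337646361249463 60.45311987400055
shift [0.0002, 0.0005, -0.1063] turn [0.0002, -0.001, 0.0004] dist 0.053
shift [-0.0, 0.0005, -0.0263] turn [0.0002, -0.001, 0.0004] dist 0.013
shift [-0.0001, 0.0004, -0.0063] turn [0.0002, -0.001, 0.0004] dist 0.003
now: face above window in plate frame [ 0.0001 -0.0002  0.0032]
force tool [-3.55  0.56 -6.98] [-0.04277438  1.91659485 -0.06580939]
2320 4735 angle to plate 0.3006947031845337 [-0.39378433  0.02864699  0.91875636] [-0.39827334  0.02668086  0.91687866] vs before 0.0842562653554157
plate offset -0.002717703803329586 disc top above plate 0.008043167909292184
disc centre in plate ((1.1111682653427124, 0.22733174264431), 29.382343292236328)
head 488 488 [ 0.5 -0.   0.2]
lever 181 144 [ 2.6  5.8 -0.3]
clip 376 387 [-0.  -0.6 -0.8]
vial 206 207 [-0.4 -0.1 -0.4]
box 224 229 [ 0.9 -0.9 -0.5]
```

The face is flush within 0.3°, about 1 mm off the window centre, and the plate is in about 2.7 mm at about 7 N. Head and props are unmoved.

```bash
python3 -c "
from cell import robot
print(robot.sign_off())"
```

```text
the job is handed in; nothing more can be done
None
```

The job is handed in, with no verdict returned: I pressed the reference lever to its stop and it sprang back, and the ebony matrix is still gripped on the window, flush to about 0.3°, about 1 mm off centre, pressed on with about 7 N and the plate in about 2.7 mm; the head, clip, vial and other matrix show no movement, and I did not re-measure the palette and burnisher.

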